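# Load a keyed device carrier into a test fixture and clamp it

## Robot

A 6-joint arm with a two-finger parallel gripper is mounted at the origin on a cart in front of the work surface, level with it; the furniture and walls round the work are solid. World frame = base frame: x ahead of the robot, y to its left, z up, the work surface at z = 0. Lengths are in mm, angles in rad, forces in N, time in s.
With the tool pointing down it reaches from about 375 to 750 mm from the base axis. Payload 9 kg.
Tool frame: the origin (TCP) lies at the very end of the fingers, on their centre line; the grasp point (between the pads) lies 19 mm behind it; z points along the fingers, y is the line along which they close (so a half turn about z gives the same grasp; the last joint's range is limited). The gripper opens to 85 mm and grips with 20 to 120 N. Pads are 22 mm wide; open, the fingers measure 114 mm over their backs; the gripper's body (76 mm by 85 mm) begins 54 mm behind the grasp point. The pads swing forward as they close: fully open they stand 13 mm farther back than shut.
Start: joints at [1.042, 0.104, 0.097, 1.564, 0, 1.353], TCP at [183.498, 571.286, 207.131] pointing down, gripper open.
Joint ranges: [-2.99, 2.99], [-0.84, 1.86], [-1.1, 1.16], [-1.84, 2.11], [-1.51, 1.56], [-3.14, 3.14]. Speed limits (rad/s): [2.22, 2.22, 2.57, 3.14, 3.14, 3.14].

## Interface

Orientations are given as a 3x3 rotation matrix whose columns are the frame's x, y, z axes.
In Python, from rig import bot, vision, workorder gives the robot as it stands. The module is installed in compiled form; this text tells all that it offers.
- The arm moves only by the tool jog_arm, never from a script. Its argument "targets" is a list of rows, each a list of 5 numbers: the finger opening in mm, from 0 to 85.4, then the shift along the world's x, y, z in units of 25 mm (1.0 is 25 mm), then the turn about the world's z in units of 5 degrees (1.0 is 5 degrees). A call has 1 to 5 rows; each row is the pose to reach, as a shift and turn from the pose commanded when the call began; what a row does not reach only later rows make up. A row lasts 1/12 s, in which the tool goes at most 41.7 mm and 7.16 degrees, less where a joint would pass 70% of its speed; a pose out of reach is approached as far as the arm can. A call with a gripper value outside its range is refused whole. The fingers move at their own pace and stop on an object; the grip force is fixed at half the most. Time passes only in rows, so rows that repeat a pose let the fingers close. It gives the time, the measured TCP pose, the force, the opening and the grip force at its end, in the units of the state.
- bot.get_obs(): the state, without advancing time (a new reading comes with each control period).
- vision.snapshot(name): name is "side" or "top"; returns (picture, depth): 384x512x3 uint8, red, green, blue; 384x512 float32, mm along the optical axis (not along the pixel's ray), 0 where there is no reading.
- vision.camera_info(name): a dict with "fx", "fy", "cx", "cy" (pixels), "k1" (the pictures are not rectified: a ray, as slopes to the right and down, at radius r is drawn at 1 + k1 r^2 times it, then the intrinsics apply), "eye" and "orientation" of the camera in the world. Camera axes: x right, y down, z forward; pixel columns grow to the right and rows downward; lengths in mm; the calibration is good to about 2 mm. A picture is of the moment at which its call begins. camera_info takes no time and is no camera call.
- workorder.job_done(): hands the job in; it is judged then, once.
The state is a dict: "t": time; "qpos": joint angles; "qvel": joint speeds; "joint_torque": joint torques, N m; "eef_pos": TCP position; "ee_rot": TCP orientation; "wrist_force": force on the tool from outside, world axes, zero at the start; "ft_torque": the same for the moment, N m; "gripper_width": opening from 0.0 (shut) to 1.0 (fully open); "finger_force": force on a finger pad.
Only numpy, scipy, OpenCV 4.12 (cv2) and the standard library are available. Lean on these libraries where they do the work, as an engineer would, in place of code of your own. Each camera call takes 0.05 s, during which the arm holds its last target. There are 200 camera calls.

## Task

Take the round device carrier by its upright grip, turn it so that the flat on its rim matches the flat of the D-shaped nest in the test fixture, and seat it fully home, flush with the fixture's top. Then swing the clamp bar over the carrier's edge as far as it goes. Leave the other things on the desk where they are.

Things in the scene. Friction and masses are not known exactly. Their poses are not given: they have to be found in the camera images.
- carrier_grip (a point): Grip point of the loose device carrier (0.18 to 0.35 kg): on its axis, 40 mm above its underside. On the carrier's disc stands an upright aluminium grip, 44 mm long (along x), 12 mm thick (along y, grasp across this), 36 mm high, top 52 mm above the underside. Both its ends look alike: only the disc's flat tells which way round it is. Axes: z up, x from the axis square towards the flat.
- carrier_base (a point): Centre of the carrier's underside, same axes. The carrier is a dark steel disc, 80 mm in diameter, 16 mm thick, its lower edge chamfered 2 mm; its round rim is cut by ONE straight flat, 28 mm from the axis and 57 mm long, on the +x side. It starts upright on the desk.
- carrier_flat (a point): Middle of the carrier's flat, at the top edge of the disc: 28 mm along the carrier's x from the axis, 16 mm above the underside.
- fixture: Fixed test fixture: aluminium plate 130 mm (its x) by 150 mm (its y), 24 mm high, with a D-shaped nest and a swing clamp. Origin: centre of its underside, on the desk; z up.
- nest_center (a point): Centre of the nest's mouth, level with the fixture's top (24 mm above the desk). The nest is a D-shaped recess, 83 mm in diameter, 16 mm deep, flat floor: the carrier's outline with 1.5 mm clearance. Axes as the fixture's; x points square to the nest's flat wall, on the +x side. Seated, the carrier's axes match these and its disc is flush with the fixture's top; turned wrongly it stays proud.
- nest_flat (a point): Middle of the nest's flat wall, at its top edge: 29.5 mm along x from nest_center.
- clamp_pivot (a point): Pivot axis (vertical) of the swing clamp at the height of the fixture's top, near a corner of the fixture; +55 mm in x and +70 mm in y from nest_center (fixture axes). Its steel hub is 23 mm in diameter and ends 15 mm above the fixture's top.
- clamp_knob (a point): Middle of the black upright knob on the clamp bar, 35 mm from the pivot axis, 25 mm above the fixture's top: a round post 14 mm in diameter, free from 9 to 40 mm above the fixture's top. The steel bar is 16 mm wide, reaches 69 mm from the pivot axis and lies 2.5 to 8.5 mm above the fixture's top. Its x axis points from the pivot along the bar.
- clamp (a joint): Angle of the clamp bar, rad: 0 is parked (bar pointing away from the nest, on the fixture's +y side), growing counter-clockwise seen from above to the stop at 1.57 (closed: bar pointing at nest_center, its end over the carrier's edge). Turns easily (about 1 N at the knob), stays where it is left. Starts between 0 and 0.3.
- desolder_pump: Bystander: blue desoldering pump, about 200 mm long and 22 mm thick, lying along x between the carrier and the fixture; long axis = its y. Origin: centre of its underside.
- flux_jar: Bystander: small round pot, 37 mm in diameter, 34 mm high; origin: centre of its underside.
- solder_spool: Bystander: solder spool, 56 mm in diameter, 40 mm high; origin: centre of its underside.
- tape_roll: Bystander: black tape roll, 64 mm in diameter, 19 mm high; origin: centre of its underside.
- power_brick: Bystander: black power brick, 42 x 68 x 30 mm; origin: centre of its underside.

How it is judged (in metres and radians):
On the way:
1. the carrier sits fully home in the nest, its flat to the nest's flat, while the clamp is still open (z of carrier_base in the frame of nest_center below -0.0135 m and horizontal distance between carrier_base and nest_center below 0.004 m and distance between carrier_flat and nest_flat below 0.006 m and value of joint clamp below 0.7 rad), for 0.2 s.
At the end, for the whole second after the job is handed in: The carrier lies level in the nest, its underside within 2.5 mm of the nest's floor, its axis within 4 mm of the nest's centre and the middle of its flat within 6 mm of the middle of the nest's flat; the clamp is closed (beyond 1.4 rad of its 1.57); the fingers touch nothing (z of carrier_base in the frame of nest_center below -0.0135 m and horizontal distance between carrier_base and nest_center below 0.004 m and distance between carrier_flat and nest_flat below 0.006 m and angle between carrier_base's own z axis and vertical below 0.05 rad and value of joint clamp above 1.4 rad and contact force between the fingers and anything else below 0.1 N).
It fails at once if a bystander (pump, pot, spool, tape roll or power brick) is moved more than 25 mm (distance of any of desolder_pump, flux_jar, solder_spool, tape_roll, power_brick from where it was at the start of the episode above 0.025 m).
It also fails if it takes over 48 s, if anything falls off the work surface, if the arm or the gripper's body presses on something with over 40 N, if the wrist force passes 120 N, or if a joint passes its speed limit or range.

## Working session

There is one attempt and no reset: what is moved stays moved. The work goes in short steps, Python scripts to look and compute and a tool call to move; the robot and the scene stay as the last step left them, time stands still between calls to the robot, and variables do not carry over. Pictures are saved under pics/ and viewed, at most 11 in all, crops included, and the job is handed in when it is done.

Besides the shell and the picture viewer there is one more tool, called after "Emit:" by a JSON object that holds its "api" and its "payload". jog_arm: Moves the arm, as the interface text tells. Its arguments: {"type":"object","properties":{"targets":{"type":"array"}},"required":["targets"]}

```bash
mkdir -p pics
cat > h.py <<'E'
import numpy as np, cv2
from rig import bot, vision, workorder
def snap(n,tag):
    p,d=vision.snapshot(n); cv2.imwrite(f'pics/{tag}.png',p[:,:,::-1]); np.savez(f'pics/{tag}.npz',p=p,d=d); return p,d
def cloud(n,d):
    c=vision.camera_info(n); K=np.array([[c['fx'],0,c['cx']],[0,c['fy'],c['cy']],[0,0,1.]])
    h,w=d.shape; u,v=np.meshgrid(np.arange(w),np.arange(h))
    xd=(u-c['cx'])/c['fx']; yd=(v-c['cy'])/c['fy']; x,y=xd.copy(),yd.copy()
    for _ in range(15):
        s=1+c['k1']*(x*x+y*y); x,y=xd/s,yd/s
    P=np.stack([x*d,y*d,d],-1)@np.array(c['orientation']).T+np.array(c['eye'])
    P[d==0]=np.nan
    return P
E
python3 - <<'E'
from h import *
for n in('top','side'):
    p,d=snap(n,n+'0'); print(vision.camera_info(n)); 
print(bot.get_obs())
E
```

```text
{'fx': 413.7771600980181, 'fy': 413.7771600980181, 'cx': 259.58183024976717, 'cy': 189.21808723437542, 'k1': -0.106250646422253, 'eye': array([ 312.42829496,   40.69401441, 1052.06092101]), 'orientation': array([[-0.014352  , -0.98588297,  0.16681966],
       [-0.9997545 ,  0.01696547,  0.01425188],
       [-0.01688086, -0.16657416, -0.98588442]])}
{'fx': 461.16529017646195, 'fy': 461.16529017646195, 'cx': 252.64904773913725, 'cy': 196.4290906526138, 'k1': -0.04975386028337943, 'eye': array([  44.67960513, -918.42097636,  583.32207275]), 'orientation': array([[ 0.90839379, -0.16894122,  0.38246515],
       [-0.4179198 , -0.39486519,  0.81818368],
       [ 0.01279723, -0.90307273, -0.42929696]])}
{'t': 0.1, 'qpos': array([1.04224767e+00, 1.04604618e-01, 9.65311509e-02, 1.56388033e+00,
       5.23166505e-05, 1.35307506e+00]), 'qvel': array([-0.00121373, -0.00083704,  0.00164808,  0.00089386,  0.00043712,
        0.00023401]), 'joint_torque': array([ 5.96486134e-03, -5.58210933e+01,  5.04717636e+01,  1.32054466e-02,
       -2.34707259e-04, -6.69706978e-06]), 'eef_pos': array([183.33026587, 570.97207094, 206.4118236 ]), 'ee_rot': array([[-9.52080737e-01,  3.05846162e-01, -6.28868091e-04],
       [ 3.05846660e-01,  9.52080287e-01, -9.73140819e-04],
       [ 3.01101529e-04, -1.11884583e-03, -9.99999329e-01]]), 'wrist_force': array([-0.14702795,  0.50705364,  0.22915053]), 'ft_torque': array([-0.03174539, -0.01382078,  0.02786767]), 'finger_force': 0.0, 'gripper_width': 0.9997231352450445}
```

View pics/top0.png

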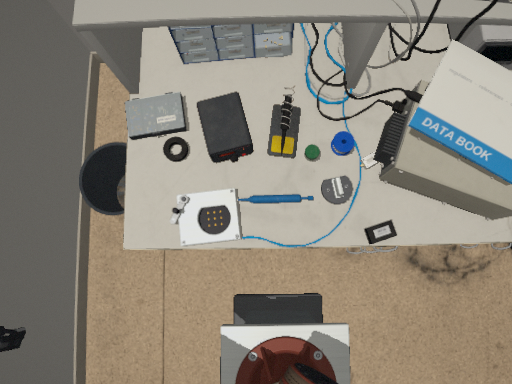

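View pics/side0.png

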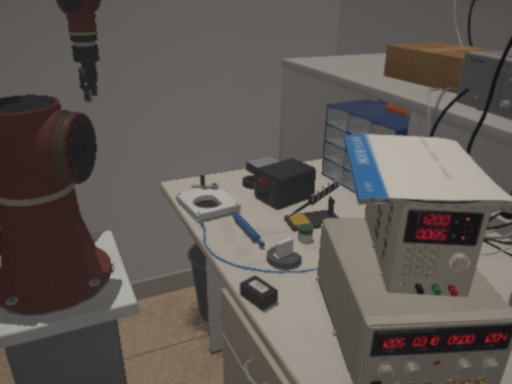

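The top view shows the carrier at about (337,189), the fixture at (209,217) with its clamp at (180,208), and the pump between them at (275,199). The arm is out of the way.

```bash
cat > a.py <<'E'
from h import *
z=np.load('pics/top0.npz'); p,d=z['p'],z['d']; P=cloud('top',d)
def im(a,b,c,e,s): return cv2.resize(p[a:b,c:e,::-1],None,fx=s,fy=s,interpolation=cv2.INTER_CUBIC)
A=im(180,255,165,245,7); B=im(165,215,310,365,7)
o=np.zeros((525+0,950,3),np.uint8); o[:525,:560]=A; o[:350,560:945]=B
cv2.imwrite('pics/crop0.png',cv2.resize(o,(796,440)))
np.set_printoptions(precision=0,suppress=True,linewidth=250)
print(P[205:212,250:256,2]); 
print('fixture z'); print(P[185:250:3,168:246:4,2])
print('carrier z'); print(P[172:210:2,316:360:2,2])
E
python3 a.py
```

```text
[[-2. -0.  3.  1. -2. -1.]
 [-3. -0. -4. -1. -4.  3.]
 [ 4.  1.  2.  3. -1.  0.]
 [-2. -3. -2. -1. -2.  2.]
 [ 1.  0.  2. -3.  0. -0.]
 [-1. -3.  3.  2. -1. -1.]
 [ 1. -4. -3.  2. -3. -1.]]
fixture z
[[-1. nan -1.  2.  2.  4. -5. -0.  2. -1.  1. -4.  2.  2. -0. -0. -3. -2.  0. -2.]
 [ 1.  1. -1.  4. -0. -0.  1.  0.  2. -0. -1. -0. -2. -3. -3.  5. 21. -2.  1.  0.]
 [-1.  4. -4. -0. -0. -3. -1.  4.  2. -2. 24. 25. 20. 23. 29. 25. 24. -1.  1. -3.]
 [-1. -0.  0. -3. 25. 23. 21. 25. 23. 27. 23. 24. 25. 25. 21. 24. 25.  3.  2.  2.]
 [ 1. -2. 22. 34. 38. 24. 24. 25. 26. 25. 26. 25. 26. 23. 24. 23. 27. -2. -2. -3.]
 [ 0. -2. 26. 35. 40. 26. 25. 25. 23. 22. 24. 23. 25. 22. 27. 23. 27. 10. 15. 12.]
 [-2.  3. -2. 35. 37. 23. 25. 22. 23. 24. 25. 23. 21. 24. 23. 23. 20. 23.  2. -2.]
 [ 1.  3. -1. 30. 25. 25. 25. 22. 24. 23. 22. 21. 19. 10.  9. 21. 24. 26.  1. -1.]
 [ 1.  2. 64. 33. 25. 24. 23. 22. 19.  8.  8.  6.  9.  7.  7. 24. 23. 22.  3.  4.]
 [ 1. -0. 61. 30. 22. 24. 27. 23.  6.  8. 11.  8.  7. 12.  7.  9. 23. 24. -3.  2.]
 [ 0. -4. 31. 27. 28. 24. 27. 28.  5.  9.  8. 10. 10.  6. 12. 11. 25. 
[... 1966 characters left out ...]
. 12. 15. 18. 20. 41. 50. 51. 19. 18. 15. 15.  2.  1.  2. -3.]
 [-4. -2. -1. -2. 15. 17. 18. 20. 15. 16. 19. 25. 17. 17. 18. 13. 17. 16. -1.  3.  4. -6.]
 [-1.  1.  2. -1.  5. 18. 20. 15. 17. 16. 18. 16. 16. 15. 12. 18. 15.  1. -0.  3.  0. -3.]
 [-1.  2. -2.  1. -1.  6. 21. 16. 14. 14. 14. 13. 14. 16. 14. 18.  5. -0. -2.  7.  1.  2.]
 [-5. -2. -3. -5. -4.  4. -2. 13. 17. 18. 19. nan 16. 19. 16.  0.  2.  1.  1.  6.  2.  3.]
 [-2. -2.  4. -1.  2.  1.  1.  0.  2.  1.  5.  7. -1.  4. -2.  1.  4.  1.  6. -0.  2.  2.]
 [-3.  1. -0.  2.  1.  1. -3.  4.  3. -2.  1. -0. -0.  0. -1.  0.  2. -2.  4.  1. -0. -0.]
 [ 1.  0.  3.  0. -3. -1.  1. -1.  1. -1. -1. -1.  1. -2.  1.  0. -1.  5.  2. -2.  0. -1.]]
```

View pics/crop0.png

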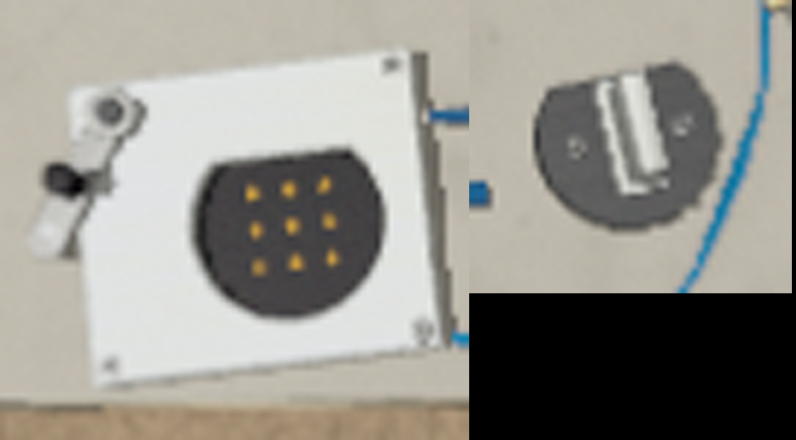

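The crop shows that both flats point up in the image (world +x): the nest's tilts about 5° and the carrier's about 12°. The clamp points down-left, with its knob at about crop (68,180). Next I fit both outlines precisely.

```bash
cat > fit.py <<'E'
from h import *
from scipy.optimize import least_squares
def proj(n,X):
    c=vision.camera_info(n); q=(np.asarray(X,float)-c['eye'])@np.array(c['orientation']); x,y=q[:,0]/q[:,2],q[:,1]/q[:,2]
    s=1+c['k1']*(x*x+y*y); return np.c_[c['fx']*x*s+c['cx'],c['fy']*y*s+c['cy']]
def dout(R,f):
    a=np.arccos(f/R); t=np.linspace(a,2*np.pi-a,200); return np.c_[R*np.cos(t),R*np.sin(t)]
def place(o,q,z):
    c,s=np.cos(q[2]),np.sin(q[2]); return np.c_[o@np.array([[c,s],[-s,c]])+q[:2],np.full(len(o),z)]
def contour(p,box,thr):  # box r0,r1,c0,c1; outer contour of largest dark blob, pixel units
    S=8; r0,r1,c0,c1=box; g=p[r0:r1,c0:c1].max(2)
    g=cv2.resize(g,None,fx=S,fy=S,interpolation=cv2.INTER_CUBIC)
    cs,_=cv2.findContours((g<thr).astype(np.uint8),cv2.RETR_EXTERNAL,cv2.CHAIN_APPROX_NONE)
    k=max(cs,key=cv2.contourArea)[:,0].astype(float); print('area',cv2.contourArea(k.astype(np.float32))/S/S)
    return (k+.5)/S-.5+[c0,r0]
def fit(n,k,shapes,q0):
    def hull(q): return cv2.convexHull(np.vstack([proj(n,place(o,q,z)) for o,z in shapes]).astype(np.float32))
    def res(q):
        h=hull(q*[1,1,.01]); return [cv2.pointPolygonTest(h,(float(a),float(b)),True) for a,b in k]
    r=least_squares(res,np.array(q0)*[1,1,100],loss='soft_l1',f_scale=.2,diff_step=1e-3); q=r.x*[1,1,.01]
    rr=np.array(res(r.x)); print('pose',q[:2].round(2),'yaw deg',np.degrees(q[2]).round(2),'rms px',np.median(abs(rr)).round(3)); return q
E
cat > b.py <<'E'
from fit import *
z=np.load('pics/top0.npz'); p,d=z['p'],z['d']; P=cloud('top',d)
print(p[190,316:362].max(1)); print(p[225,190:240].max(1))
for t in(100,120,140):
    fit('top',contour(p,(170,212,312,354),t),[(dout(40,28),16),(dout(40,28),2),(dout(38,26),0)],[*np.nanmedian(P[178:204,322:350].reshape(-1,3),0)[:2],.2])
for t in(100,130,160):
    fit('top',contour(p,(200,238,194,234),t),[(dout(41.5,29.5),24)],[*np.nanmedian(P[206:233,200:229].reshape(-1,3),0)[:2],.1])
# grip top
m=(P[...,2]>46)&(P[...,2]<60); m[:170]=m[212:]=0; m[:,:312]=m[:,354:]=0
g=P[m][:,:2]; r=cv2.minAreaRect(g.astype(np.float32)); print('grip',g.mean(0),r)
for nme,(u,v) in dict(pivot=(183,201),).items(): print(nme,np.nanmedian(P[v-1:v+2,u-1:u+2].reshape(-1,3),0))
m=(P[...,2]>55)&(P[...,2]<70); m[:195]=m[240:]=0; m[:,:165]=m[:,195:]=0; print('knob',P[m].mean(0),m.sum())
m=(P[...,2]>18)&(P[...,2]<27); m[:185]=m[250:]=0; m[:,:165]=m[:,250:]=0; print('plate',cv2.minAreaRect(P[m][:,:2].astype(np.float32)))
E
python3 b.py
```

```text
[192 191 191 190 188  73  93  95  93  94  94 115 100 126  95  94  92 131
 203 190 117 124 158 212 217 205 181 104  93  95  93  92  94  92  95  91
 116 165 188 161 161 169 169 187 188 189]
[227 226 227 227 226 226 227 226 207 143  56  61  70  70  71  69  70  68
 148 157 101  71  68  69 131 187 130  76  69  68  68 100  74  67  68  69
  68  70 131 215 226 226 227 227 228 226 227 227 178 116]
area 451.1171875
pose [ 489.6  -139.66] yaw deg 20.37 rms px 0.809
area 510.828125
pose [ 488.72 -140.61] yaw deg 13.35 rms px 0.674
area 570.3359375
pose [ 487.69 -140.76] yaw deg 11.12 rms px 0.478
area 718.34375
pose [416.19 171.08] yaw deg 6.19 rms px 0.607
area 749.375
pose [416.56 171.41] yaw deg 5.94 rms px 0.336
area 779.609375
pose [416.63 171.55] yaw deg 5.96 rms px 0.066
grip [ 486.98049819 -140.64159662] ((487.5153503417969, -140.56954956054688), (43.804840087890625, 13.158722877502441), 11.626453399658203)
pivot [457.87399131 246.296916    36.11750876]
knob [431.26864999 261.32969201  62.22385916] 23
plate ((421.0924377441406, 171.3450164794922), (130.9193878173828, 184.5660858154297), 6.157350063323975)
```

```bash
cat > c.py <<'E'
from fit import *
z=np.load('pics/top0.npz'); p=z['p'].copy()
S=[(dout(40,28),16),(dout(40,28),2),(dout(38,26),0)]
for t in(130,142,150):
    k=contour(p,(170,212,312,354),t)
    h=cv2.convexHull(k.astype(np.float32)); k=np.array([a for a in k if cv2.pointPolygonTest(h,(float(a[0]),float(a[1])),True)<.3])
    q=fit('top',k,S,[488,-140.6,.2]); G=place(np.array([[22,6],[-22,6],[-22,-6],[22,-6]]),q,52)
E
python3 c.py
python3 - <<'E'
import sys; sys.path.insert(0,'.')
from fit import *
# side view fits for cross-check: red/dark mask
z=np.load('pics/side0.npz'); P=cloud('side',z['d'])
m=(P[...,2]>45)&(P[...,2]<58)&(abs(P[...,0]-488)<40)&(abs(P[...,1]+140)<40); g=P[m]; print('side grip',g.mean(0),cv2.minAreaRect(g[:,:2].astype(np.float32)))
E
```

```text
area 544.8046875
pose [ 487.97 -140.94] yaw deg 11.38 rms px 0.175
area 576.8046875
pose [ 488.02 -140.91] yaw deg 11.25 rms px 0.094
area 597.3671875
pose [ 488.06 -140.91] yaw deg 11.15 rms px 0.123
side grip [ 486.88379785 -143.26118551   49.76476217] ((487.8942565917969, -141.79994201660156), (44.42571258544922, 13.220600128173828), 12.675941467285156)
```

Emit:
{"api": "jog_arm", "payload": {"targets": [[40,9.5,-16,0,5.8],[40,9.5,-16,0,5.8],[40,9.5,-16,0,5.8],[40,9.5,-16,0,5.8],[40,9.5,-16,0,5.8]]}}

```text
t: 0.52
eef_pos: [284.3, 401.0, 206.8]
ee_rot: [[-0.98, -0.201, -0.0], [-0.201, 0.98, -0.0], [0.0, 0.0, -1.0]]
wrist_force: [0.8, 0.5, 0.8]
gripper_width: 0.468
finger_force: 0.0
```

Emit:
{"api": "jog_arm", "payload": {"targets": [[40,8.1,-21.7,0,0],[40,8.1,-21.7,0,0],[40,8.1,-21.7,0,0],[40,8.1,-21.7,0,0],[40,8.1,-21.7,0,0]]}}

```text
t: 0.93
eef_pos: [357.1, 205.4, 207.1]
ee_rot: [[-0.981, -0.195, 0.0], [-0.195, 0.981, 0.0], [-0.0, 0.0, -1.0]]
wrist_force: [1.7, 0.6, 0.0]
gripper_width: 0.474
finger_force: 0.0
```

Emit:
{"api": "jog_arm", "payload": {"targets": [[40,5.3,-14.2,0,0],[40,5.3,-14.2,0,0],[40,5.3,-14.2,0,0],[40,5.3,-14.2,0,0],[40,5.3,-14.2,0,0]]}}

```text
t: 1.35
eef_pos: [430.1, 9.8, 207.2]
ee_rot: [[-0.981, -0.194, 0.0], [-0.194, 0.981, 0.0], [-0.0, 0.0, -1.0]]
wrist_force: [0.8, 0.8, 0.7]
gripper_width: 0.472
finger_force: 0.0
```

Emit:
{"api": "jog_arm", "payload": {"targets": [[40,2.3,-6,0,0],[40,2.3,-6,0,0],[40,2.3,-6,0,0],[40,2.3,-6,0,0],[40,2.3,-6,-1.6,0]]}}

```text
t: 1.77
eef_pos: [492.7, -146.1, 173.8]
ee_rot: [[-0.982, -0.189, 0.011], [-0.19, 0.982, -0.008], [-0.009, -0.01, -1.0]]
wrist_force: [0.8, -1.2, 1.3]
gripper_width: 0.467
finger_force: 0.0
```

Emit:
{"api": "jog_arm", "payload": {"targets": [[40,0,0,-1.6,0],[40,0,0,-3,0],[40,0,0,-3.6,0],[40,0,0,-3.6,0],[40,0,0,-3.6,0]]}}

```text
t: 2.18
eef_pos: [486.8, -137.7, 76.9]
ee_rot: [[-0.981, -0.194, -0.002], [-0.194, 0.981, 0.001], [0.001, 0.001, -1.0]]
wrist_force: [0.2, 0.3, 0.8]
gripper_width: 0.466
finger_force: 0.0
```

Run:
```python
from h import *
p,d=snap('top','top1'); q,e=snap('side','side1')
a=cv2.resize(p[150:230,290:390,::-1],(400,320),interpolation=2); b=cv2.resize(q[190:290,230:355,::-1],(400,320),interpolation=2)
cv2.imwrite('pics/m1.png',np.hstack([a,b])); o=bot.get_obs(); print(o['eef_pos'],o['ee_rot'])
```

```text
[ 488.3656587  -138.52367397   79.15484104] [[-0.98094992 -0.19425023  0.00202412]
 [-0.19425275  0.98095086 -0.00112988]
 [-0.00176608 -0.00150155 -0.99999731]]
```

View pics/m1.png

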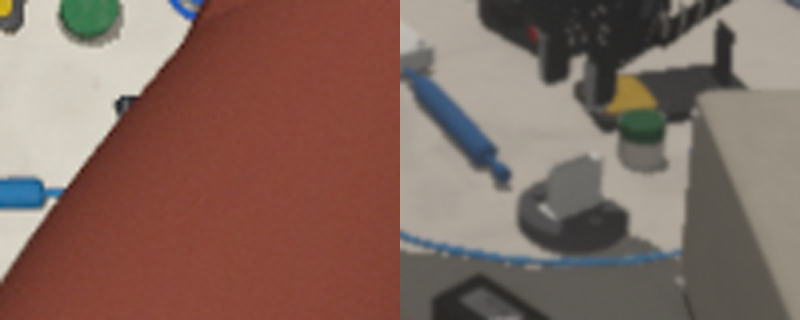

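Run:
```python
from fit import *
def crop(u): return (u-[230,190])*3.2+[400,0]
print(crop(proj('side',[[488,-141,52],[488,-141,79],[488,-141,16],[488.4,-138.5,79.]])).round())
z=np.load('pics/side1.npz'); P=cloud('side',z['d'])
for (x,y) in((550,65),(598,85),(575,170)):
    u=int((x-400)/3.2+230); v=int(y/3.2+190); print((x,y),np.nanmedian(P[v-2:v+3,u-1:u+2].reshape(-1,3),0).round(1))
print(bot.get_obs()['eef_pos'])
```

```text
[[574. 160.]
 [575. 127.]
 [572. 204.]
 [574. 125.]]
(550, 65) [ 474.8 -120.5  121. ]
(598, 85) [ 486.3 -166.8  125.3]
(575, 170) [ 484.7 -146.    48.9]
[ 488.3656587  -138.52367397   79.15484104]
```

Run:
```python
from fit import *
p,d=snap('side','side2'); P=cloud('side',d); o=bot.get_obs(); print(o['t'],o['eef_pos'])
m=(abs(P[...,0]-488)<40)&(abs(P[...,1]+141)<60)&(P[...,2]>58)&(P[...,2]<170)
for lo in range(60,150,10):
    k=m&(P[...,2]>=lo)&(P[...,2]<lo+10)
    if k.sum(): 
        y=P[k][:,1]; print(lo,k.sum(),[(P[s][:,:2].mean(0).round(1),s.sum()) for s in (k&(P[...,1]<-143),k&(P[...,1]>=-143)) if s.sum()])
```

```text
2.3333 [ 488.59067475 -138.65006088   79.37710801]
100 33 [(array([ 489.6, -163.5]), np.int64(13)), (array([ 483.3, -118.1]), np.int64(20))]
110 80 [(array([ 489.2, -166.7]), np.int64(42)), (array([ 482., -117.]), np.int64(38))]
120 77 [(array([ 489. , -167.9]), np.int64(37)), (array([ 482.1, -117.8]), np.int64(40))]
130 85 [(array([ 489.2, -168.2]), np.int64(43)), (array([ 481.8, -117.4]), np.int64(42))]
140 67 [(array([ 485., -169.]), np.int64(24)), (array([ 480.4, -114.3]), np.int64(43))]
```

Emit:
{"api": "jog_arm", "payload": {"targets": [[40,0,-0.1,-1,0],[40,0,-0.1,-1.6,0],[40,0,-0.1,-2.1,0],[40,0,-0.1,-2.1,0],[40,0,-0.1,-2.1,0]]}}

```text
t: 2.75
eef_pos: [487.6, -140.6, 25.4]
ee_rot: [[-0.981, -0.194, 0.0], [-0.194, 0.981, 0.0], [-0.0, -0.0, -1.0]]
wrist_force: [0.8, 0.6, -0.0]
gripper_width: 0.468
finger_force: 0.0
```

```bash
cat > s.py <<'E'
import sys
from fit import *
t=sys.argv[1]; p,d=snap('side',t); P=cloud('side',d); o=bot.get_obs(); print(o['t'],o['eef_pos'],np.degrees(np.arctan2(o['ee_rot'][1,1],o['ee_rot'][0,1])),o['wrist_force'],o['gripper_width'],o['finger_force'])
a=cv2.resize(p[190:290,230:355,::-1],(800,600),interpolation=2); cv2.imwrite(f'pics/{t}c.png',a)
E
python3 s.py side3
```

```text
2.8 [ 488.09757886 -140.85081383   26.03536803] 101.19705138855272 [-0.45223033  0.08304747  0.39369375] 0.46865647552185274 0.0
```

View pics/side3c.png

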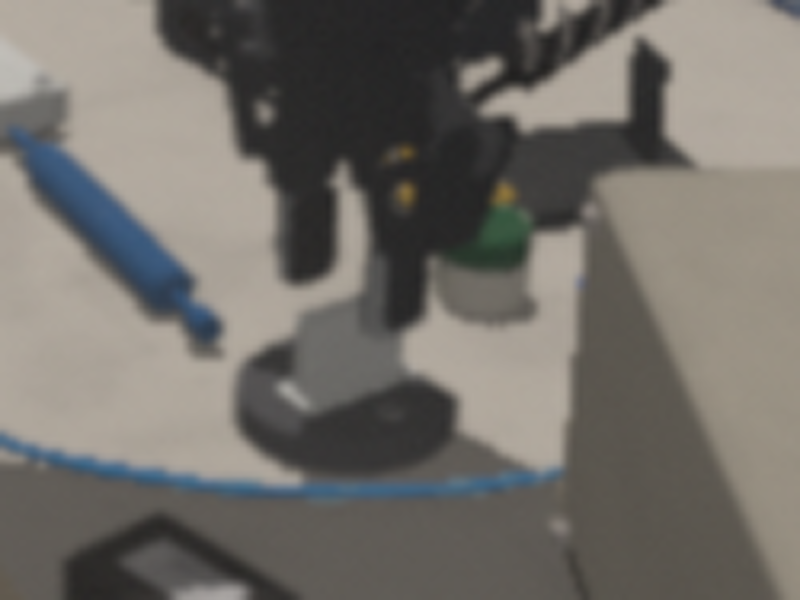

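The fingers straddle the grip, with the tips about level with its upper part at crop (305,275) and (400,325). I lower 5 mm and close.

Emit:
{"api": "jog_arm", "payload": {"targets": [[40,0,0,-0.2,0],[5,0,0,-0.2,0],[5,0,0,-0.2,0],[5,0,0,-0.2,0],[5,0,0,-0.2,0]]}}

```text
t: 3.22
eef_pos: [487.8, -140.9, 20.4]
ee_rot: [[-0.981, -0.194, 0.001], [-0.194, 0.981, -0.001], [-0.001, -0.001, -1.0]]
wrist_force: [0.4, -1.1, 2.9]
gripper_width: 0.115
finger_force: 59.6
```

Emit:
{"api": "jog_arm", "payload": {"targets": [[5,0,0,0,0],[5,0,0,0,0],[5,0,0,0,0]]}}

```text
t: 3.47
eef_pos: [487.8, -140.9, 20.3]
ee_rot: [[-0.981, -0.194, 0.001], [-0.194, 0.981, -0.001], [-0.001, -0.001, -1.0]]
wrist_force: [0.3, -1.5, 4.5]
gripper_width: 0.112
finger_force: 59.9
```

```bash
python3 s.py side4
```

```text
3.5167 [ 487.84652049 -140.91746633   20.32999432] 101.1878158781182 [ 0.07093489 -2.03503306  5.4103188 ] 0.1156426009943501 59.994701743125916
```

View pics/side4c.png

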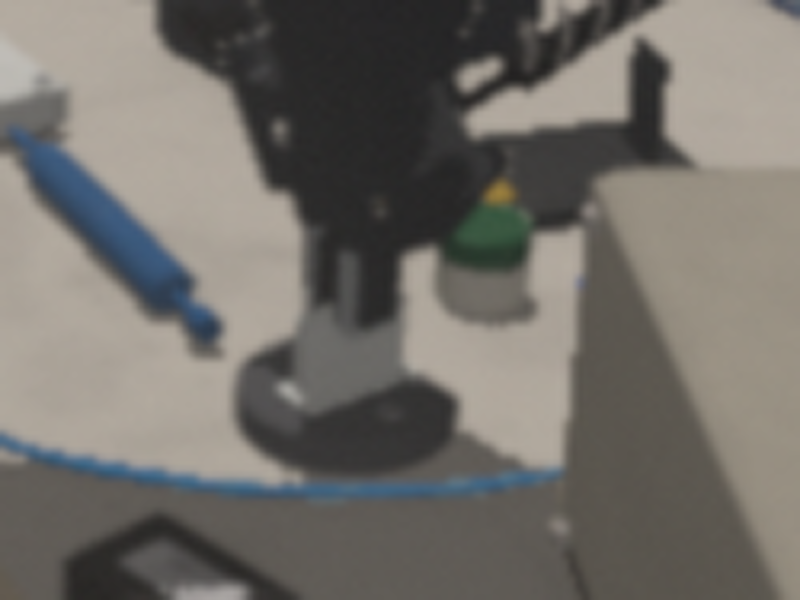

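The grasp holds 60 N, but the fingertips at crop (380,325) overlap only the top ~10 mm of the grip. I regrip about 10 mm lower, watching the force.

Emit:
{"api": "jog_arm", "payload": {"targets": [[26,0,0,0,0],[26,0,0,0,0],[26,0,0,-0.2,0],[26,0,0,-0.4,0],[26,0,0,-0.4,0]]}}

```text
t: 3.93
eef_pos: [486.5, -139.9, 8.1]
ee_rot: [[-0.981, -0.194, -0.002], [-0.194, 0.981, 0.001], [0.002, 0.002, -1.0]]
wrist_force: [-0.0, -0.1, -0.1]
gripper_width: 0.309
finger_force: 0.0
```

Emit:
{"api": "jog_arm", "payload": {"targets": [[18,0,0,0,0],[14,0,0,0,0],[14,0,0,0,0]]}}

```text
t: 4.18
eef_pos: [487.5, -140.5, 9.9]
ee_rot: [[-0.981, -0.194, 0.0], [-0.194, 0.981, 0.0], [-0.0, 0.0, -1.0]]
wrist_force: [-0.5, 0.0, 0.9]
gripper_width: 0.165
finger_force: 0.0
```

Emit:
{"api": "jog_arm", "payload": {"targets": [[5,0,0,0,0],[5,0,0,0,0],[5,0,0,0,0],[5,0,0,0,0]]}}

```text
t: 4.52
eef_pos: [487.6, -140.7, 10.0]
ee_rot: [[-0.981, -0.194, 0.0], [-0.194, 0.981, -0.0], [-0.0, -0.0, -1.0]]
wrist_force: [0.1, -0.4, 2.0]
gripper_width: 0.12
finger_force: 60.2
```

Emit:
{"api": "jog_arm", "payload": {"targets": [[5,0,0,0.4,0],[5,0,0,0.8,0],[5,0,0,1.6,0],[5,0,0,2.4,0],[5,0,0,2.4,0]]}}

```text
t: 4.93
eef_pos: [489.6, -141.8, 74.7]
ee_rot: [[-0.981, -0.194, 0.005], [-0.194, 0.981, -0.003], [-0.005, -0.004, -1.0]]
wrist_force: [0.3, -0.6, -0.6]
gripper_width: 0.126
finger_force: 59.8
```

```bash
python3 s.py side5
```

```text
4.9833 [ 489.07347707 -141.48540895   72.60975869] 101.19585172328347 [ 0.28078895 -0.14467038 -2.01816148] 0.12063190843038084 59.84315872192383
```

View pics/side5c.png

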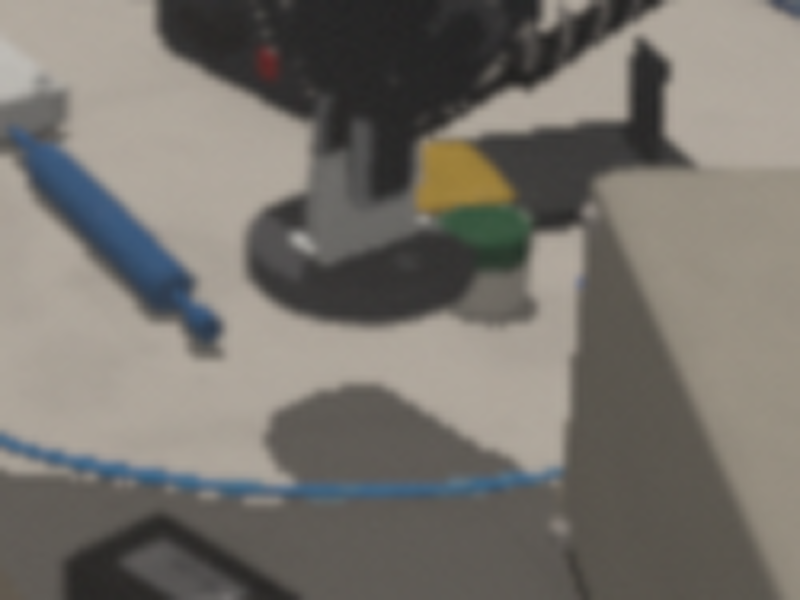

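The carrier is lifted level at a base height of about 62 mm. Now over to the nest.

Emit:
{"api": "jog_arm", "payload": {"targets": [[5,-2.9,12.5,0,-1.05],[5,-2.9,12.5,0,-1.05],[5,-2.9,12.5,0,-1.05],[5,-2.9,12.5,0,-1.05],[5,-2.9,12.5,0,-1.05]]}}

```text
t: 5.4
eef_pos: [439.0, 64.0, 69.0]
ee_rot: [[-0.995, -0.103, -0.001], [-0.103, 0.995, 0.0], [0.001, 0.0, -1.0]]
wrist_force: [1.2, 0.1, -3.3]
gripper_width: 0.121
finger_force: 60.0
```

```bash
python3 s.py side6
```

```text
5.45 [436.67146384  70.74945402  68.78359843] 96.2037332615525 [-1.31643886  7.68552719 -3.23355447] 0.12309674159309054 60.09879648685455
```

Emit:
{"api": "jog_arm", "payload": {"targets": [[5,-0.3,1.6,0,0],[5,-0.7,3,0,0],[5,-0.9,4,0,0],[5,-0.9,4.3,0,0],[5,-0.9,4.3,0,0]]}}

```text
t: 5.87
eef_pos: [417.0, 171.5, 69.1]
ee_rot: [[-0.994, -0.107, -0.001], [-0.107, 0.994, 0.0], [0.001, 0.0, -1.0]]
wrist_force: [0.5, 0.3, -2.6]
gripper_width: 0.12
finger_force: 60.2
```

Emit:
{"api": "jog_arm", "payload": {"targets": [[5,0,0,0,0],[5,0,0,0,0],[5,0,0,0,0],[5,0,0,0,0]]}}

```text
t: 6.2
eef_pos: [418.1, 169.0, 69.7]
ee_rot: [[-0.995, -0.102, -0.0], [-0.102, 0.995, -0.0], [0.0, -0.0, -1.0]]
wrist_force: [-0.0, -0.2, -2.6]
gripper_width: 0.121
finger_force: 60.2
```

Run:
```python
from fit import *
o=bot.get_obs(); print(o['t'],o['eef_pos'],np.degrees(np.arctan2(o['ee_rot'][1,1],o['ee_rot'][0,1])),o['wrist_force'])
p,d=snap('side','side7'); P=cloud('side',d)
u=proj('side',[[416.6,171.5,24]])[0].round().astype(int); print(u)
cv2.imwrite('pics/side7c.png',cv2.resize(p[u[1]-55:u[1]+30,u[0]-55:u[0]+58,::-1],(800,600),interpolation=2))
```

```text
6.2 [418.12426278 168.98910733  69.70808285] 95.8503718551064 [-0.01143301 -0.1844017  -2.64043615]
[207 201]
```

View pics/side7c.png

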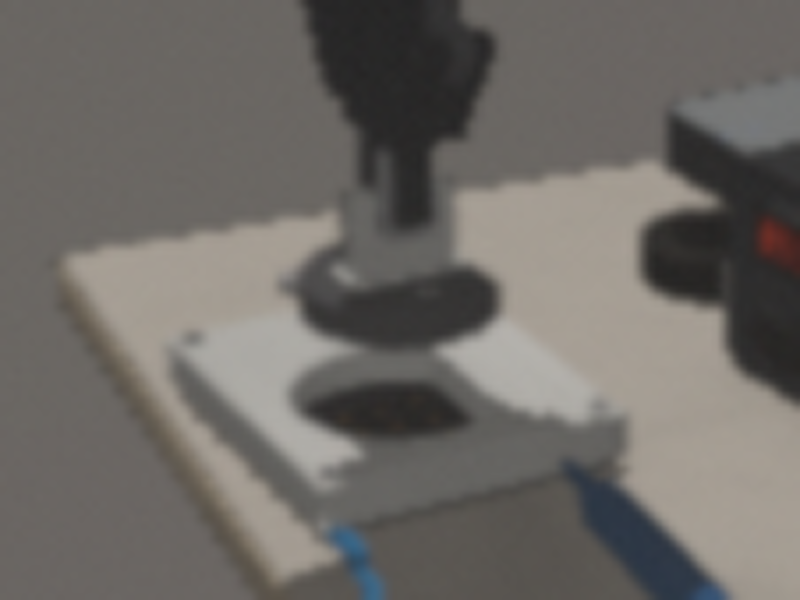

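Emit:
{"api": "jog_arm", "payload": {"targets": [[5,-0.07,0.1,-0.4,0],[5,-0.07,0.1,-0.8,0],[5,-0.07,0.1,-1.2,0],[5,-0.07,0.1,-1.2,0],[5,-0.07,0.1,-1.2,0]]}}

```text
t: 6.67
eef_pos: [415.1, 172.3, 38.6]
ee_rot: [[-0.995, -0.104, -0.002], [-0.104, 0.995, -0.0], [0.002, 0.0, -1.0]]
wrist_force: [-0.1, -1.1, -3.1]
gripper_width: 0.123
finger_force: 60.2
```

```bash
cat > o.py <<'E'
from fit import *
p,d=vision.snapshot('side');p,d=vision.snapshot('side')
o=bot.get_obs(); print(o['t'],o['eef_pos'].round(2),np.degrees(np.arctan2(o['ee_rot'][1,1],o['ee_rot'][0,1])).round(2),o['wrist_force'].round(1),o['ft_torque'].round(2),o['finger_force'].round(1))
E
python3 o.py
```

```text
Traceback (most recent call last):
  File "o.py", line 3, in <module>
    o=bot.get_obs(); print(o['t'],o['eef_pos'].round(2),np.degrees(np.arctan2(o['ee_rot'][1,1],o['ee_rot'][0,1])).round(2),o['wrist_force'].round(1),o['ft_torque'].round(2),o['finger_force'].round(1))
                                                                                                                                                                             ^^^^^^^^^^^^^^^^^^^^^^^
AttributeError: 'float' object has no attribute 'round'
```

```bash
sed -i "s/o\['finger_force'\].round(1)/round(o['finger_force'],1)/; s/^p,d=vis.*//" o.py; python3 o.py
```

```text
6.7667 [416.13 172.39  39.84] 95.95 [ 0.3  0.5 -1.9] [-0.02 -0.04 -0.01] 60.2
```

Emit:
{"api": "jog_arm", "payload": {"targets": [[5,0,-0.03,-0.1,0],[5,0,-0.03,-0.2,0],[5,0,-0.03,-0.3,0],[5,0,-0.03,-0.4,0],[5,0,-0.03,-0.4,0]]}}

```text
t: 7.18
eef_pos: [415.8, 171.6, 29.2]
ee_rot: [[-0.995, -0.103, -0.001], [-0.103, 0.995, 0.0], [0.001, 0.0, -1.0]]
wrist_force: [0.3, -0.4, -1.6]
gripper_width: 0.126
finger_force: 60.2
```

```bash
python3 o.py
```

```text
7.1833 [415.76 171.6   29.19] 95.94 [ 0.3 -0.4 -1.6] [ 0.03 -0.02  0.02] 60.2
```

It is 5 mm into the nest with no contact force, so I continue down.

Emit:
{"api": "jog_arm", "payload": {"targets": [[5,0,0,-0.1,0],[5,0,0,-0.2,0],[5,0,0,-0.3,0],[5,0,0,-0.4,0],[5,0,0,-0.4,0]]}}

```text
t: 7.6
eef_pos: [415.7, 171.6, 19.2]
ee_rot: [[-0.995, -0.104, -0.001], [-0.104, 0.995, 0.0], [0.001, 0.0, -1.0]]
wrist_force: [0.8, 0.6, -1.8]
gripper_width: 0.125
finger_force: 60.2
```

Emit:
{"api": "jog_arm", "payload": {"targets": [[5,0,0,-0.05,0],[5,0,0,-0.1,0],[5,0,0,-0.1,0]]}}

```text
t: 7.85
eef_pos: [416.3, 171.6, 18.0]
ee_rot: [[-0.995, -0.104, 0.0], [-0.104, 0.995, -0.0], [-0.0, -0.0, -1.0]]
wrist_force: [-3.9, -1.5, 5.5]
gripper_width: 0.124
finger_force: 61.1
```

Emit:
{"api": "jog_arm", "payload": {"targets": [[30,0,0,0,0],[30,0,0,0,0],[30,0,0,0,0],[30,0,0,1,0],[30,0,0,2,0]]}}

```text
t: 8.27
eef_pos: [414.7, 171.5, 66.6]
ee_rot: [[-0.995, -0.104, -0.003], [-0.104, 0.995, -0.0], [0.003, 0.0, -1.0]]
wrist_force: [0.6, -0.3, 0.2]
gripper_width: 0.349
finger_force: 0.0
```

Emit:
{"api": "jog_arm", "payload": {"targets": [[10,0,0,1,0],[10,0,0,2,0],[10,1,-3,2,0],[10,2,-5,2,0],[10,3,-7,2,0]]}}

```text
t: 8.68
eef_pos: [464.2, 55.1, 118.2]
ee_rot: [[-0.994, -0.106, 0.002], [-0.106, 0.994, -0.0], [-0.002, -0.0, -1.0]]
wrist_force: [1.6, 0.9, -0.1]
gripper_width: 0.116
finger_force: 0.0
```

Run:
```python
from fit import *
o=bot.get_obs(); print(o['t'],o['eef_pos'])
p,d=snap('side','side8'); t,e=snap('top','top8')
a=cv2.resize(p[150:230,155:255,::-1],(400,320),interpolation=2); b=cv2.resize(t[180:255,165:259,::-1],(400,320),interpolation=2)
cv2.imwrite('pics/m8.png',np.hstack([a,b]))
P=cloud('top',e)
k=(abs(P[...,0]-445)<60)&(abs(P[...,1]-265)<50)&(P[...,2]>55)&(P[...,2]<72); print('knob top',P[k].mean(0),k.sum())
P=cloud('side',d)
k=(abs(P[...,0]-445)<60)&(abs(P[...,1]-265)<50)&(P[...,2]>40)&(P[...,2]<72); print('knob side',P[k].mean(0),k.sum())
k=(np.hypot(P[...,0]-416,P[...,1]-171)<38)&(P[...,2]>15)&(P[...,2]<34); print('disc z',np.median(P[k][:,2]),k.sum())
```

```text
8.6833 [464.16262721  55.06560251 118.21326722]
knob top [430.89866986 261.22755746  62.6455416 ] 23
knob side [431.81639344 259.47299888  51.96632308] 43
disc z 23.911176181350697 225
```

View pics/m8.png

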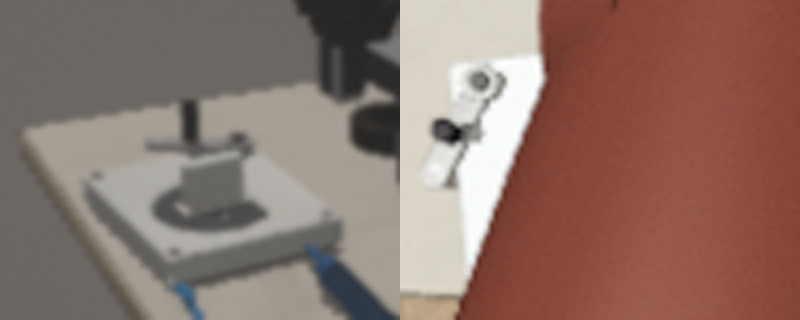

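The carrier sits flush: the side view (left) shows the disc level with the plate, and depth gives a disc top at 23.9 mm. The knob is at about (431,261). I cage it loosely and swing it round the pivot at about (464,247).

Emit:
{"api": "jog_arm", "payload": {"targets": [[26,-1.3,8.2,0,-5.9],[26,-1.3,8.2,0,-5.9],[26,-1.3,8.2,0,-5.9],[26,-1.3,8.2,0,-5.9],[26,-1.3,8.2,0,-5.9]]}}

```text
t: 9.2
eef_pos: [434.5, 238.7, 117.4]
ee_rot: [[-0.914, 0.406, 0.001], [0.406, 0.914, 0.0], [-0.001, 0.0, -1.0]]
wrist_force: [1.1, 0.2, 0.3]
gripper_width: 0.306
finger_force: 0.0
```

Emit:
{"api": "jog_arm", "payload": {"targets": [[26,0,0,0,0],[26,0,0,0,0],[26,0,0,0,0]]}}

```text
t: 9.45
eef_pos: [434.6, 237.5, 117.2]
ee_rot: [[-0.918, 0.397, -0.0], [0.397, 0.918, -0.0], [0.0, -0.0, -1.0]]
wrist_force: [-0.5, -0.9, -0.9]
gripper_width: 0.307
finger_force: 0.0
```

```bash
python3 o.py; python3 -c "
from rig import bot; print(bot.get_obs()['qpos'])"
```

```text
9.45 [434.6  237.51 117.19] 66.58 [-0.5 -0.9 -0.9] [-0.01 -0.01  0.01] 0.0
[ 2.35486681e-01 -2.17189948e-01 -3.75926422e-01  1.41226921e+00
 -1.37268217e-04  6.44248731e-01]
```

Emit:
{"api": "jog_arm", "payload": {"targets": [[26,-0.14,0.94,0,0],[26,-0.14,0.94,0,0],[26,-0.14,0.94,-1,0],[26,-0.14,0.94,-1.5,0],[26,-0.14,0.94,-1.5,0]]}}

```text
t: 9.87
eef_pos: [429.6, 259.1, 76.6]
ee_rot: [[-0.916, 0.401, -0.005], [0.401, 0.916, -0.001], [0.004, -0.003, -1.0]]
wrist_force: [-0.4, 0.1, -1.4]
gripper_width: 0.304
finger_force: 0.0
```

Run:
```python
from fit import *
o=bot.get_obs(); print(o['t'],o['eef_pos'])
p,d=snap('side','side9')
cv2.imwrite('pics/m9.png',cv2.resize(p[130:230,150:275,::-1],(800,600),interpolation=2))
```

```text
9.8667 [429.64444256 259.13376373  76.58189577]
```

View pics/m9.png

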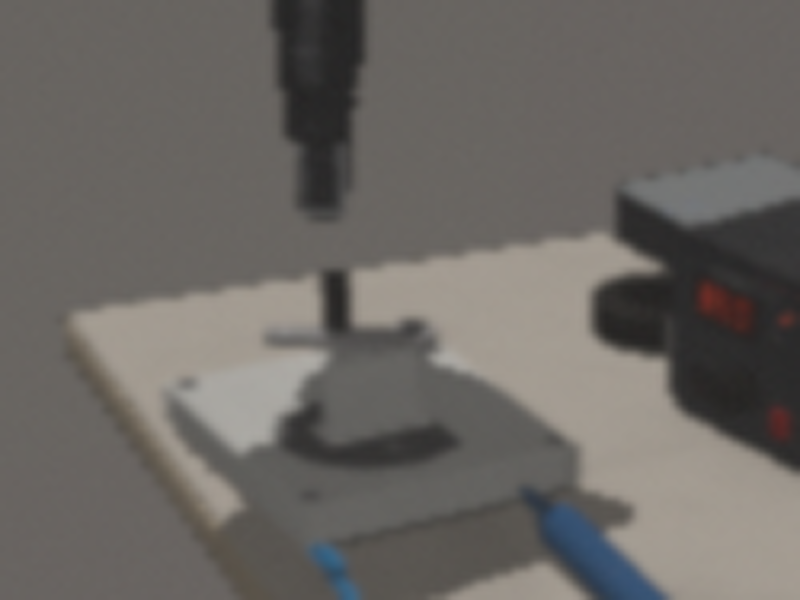

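Run:
```python
from fit import *
d=np.load('pics/side9.npz')['d']; P=cloud('side',d); o=bot.get_obs(); print(o['eef_pos'])
for n,a,b in(('knob',36,64),('finger',80,120)):
    k=(abs(P[...,0]-431)<25)&(abs(P[...,1]-258)<40)&(P[...,2]>a)&(P[...,2]<b); v,u=np.nonzero(k); print(n,P[k].mean(0),P[k].min(0),P[k].max(0),k.sum(),u.mean(),u.min(),u.max())
print(proj('side',[[431,261,64],[431,261,40],[429.6,259.1,90],[429.6-7,259.1-17,90],[416.6,171.5,60]]))
```

```text
[430.27295939 259.44562075  78.20128149]
knob [431.211845   257.88475132  50.16364842] [424.56117438 251.47892922  36.01984244] [439.17822515 266.72879587  63.06661595] 45 201.95555555555555 200 204
finger [422.89095978 243.158508   110.33902011] [410.46481662 227.37688138  98.6507506 ] [444.12103137 271.94506531 119.89482234] 53 200.1320754716981 196 204
[[201.37331383 175.04078444]
 [201.65711823 182.62410628]
 [200.81465452 166.9914179 ]
 [200.41829888 169.40285273]
 [207.1121033  188.88272507]]
```

Emit:
{"api": "jog_arm", "payload": {"targets": [[26,0.04,0.05,-0.8,0],[26,0.04,0.05,-1.4,0],[26,0.04,0.05,-1.8,0],[26,0.04,0.05,-2,0],[26,0.04,0.05,-2,0]]}}

```text
t: 10.33
eef_pos: [432.0, 261.6, 29.3]
ee_rot: [[-0.916, 0.4, -0.001], [0.4, 0.916, -0.0], [0.001, -0.001, -1.0]]
wrist_force: [-0.8, 0.5, 0.1]
gripper_width: 0.308
finger_force: 0.0
```

```bash
python3 o.py
python3 - <<'E'
import numpy as np
pv=np.array([464,246.8]); k=lambda a: pv+35.5*np.array([np.cos(np.radians(a)),np.sin(np.radians(a))])
a0=156.6
for a in np.arange(a0,a0+100,7): print(round(a-a0,1),((k(a)-k(a0))/25).round(2),round((a-a0)/5,2))
E
```

```text
10.3333 [431.97 261.58  29.29] 66.42 [-0.8  0.5  0.1] [-0.03 -0.04  0.01] 0.0
0.0 [0. 0.] 0.0
7.0 [-0.06 -0.16] 1.4
14.0 [-0.1  -0.33] 2.8
21.0 [-0.12 -0.5 ] 4.2
28.0 [-0.11 -0.68] 5.6
35.0 [-0.09 -0.85] 7.0
42.0 [-0.04 -1.02] 8.4
49.0 [ 0.02 -1.18] 9.8
56.0 [ 0.11 -1.33] 11.2
63.0 [ 0.21 -1.47] 12.6
70.0 [ 0.33 -1.6 ] 14.0
77.0 [ 0.46 -1.71] 15.4
84.0 [ 0.61 -1.8 ] 16.8
91.0 [ 0.76 -1.88] 18.2
98.0 [ 0.93 -1.93] 19.6
```

Emit:
{"api": "jog_arm", "payload": {"targets": [[26,-0.06,-0.16,0,1.4],[26,-0.1,-0.33,0,2.8],[26,-0.12,-0.5,0,4.2],[26,-0.11,-0.68,0,5.6],[26,-0.09,-0.85,0,7]]}}

```text
t: 10.75
eef_pos: [430.3, 241.1, 31.0]
ee_rot: [[-0.979, -0.205, 0.0], [-0.205, 0.979, 0.001], [-0.001, 0.001, -1.0]]
wrist_force: [-2.0, 1.9, -0.4]
gripper_width: 0.308
finger_force: 1.2
```

Emit:
{"api": "jog_arm", "payload": {"targets": [[26,0.05,-0.17,0,1.4],[26,0.11,-0.33,0,2.8],[26,0.2,-0.48,0,4.2],[26,0.3,-0.62,0,5.6],[26,0.42,-0.75,0,7]]}}

```text
t: 11.17
eef_pos: [440.6, 222.0, 30.9]
ee_rot: [[-0.684, -0.729, -0.0], [-0.729, 0.684, 0.001], [-0.0, 0.001, -1.0]]
wrist_force: [-2.9, 1.2, -0.1]
gripper_width: 0.303
finger_force: 1.2
```

```bash
python3 o.py
python3 - <<'E'
from fit import *
p,d=snap('side','side10')
P=cloud('side',d)
E
```

```text
11.1667 [440.63 222.02  30.86] 136.8 [-2.9  1.2 -0.1] [0.1  0.66 0.03] 1.2
```

Emit:
{"api": "jog_arm", "payload": {"targets": [[26,0.13,-0.11,0,1.4],[26,0.28,-0.2,0,2.6],[26,0.43,-0.28,0,2.6],[26,0.43,-0.28,0,2.6]]}}

```text
t: 11.55
eef_pos: [451.4, 215.0, 30.4]
ee_rot: [[-0.513, -0.858, -0.001], [-0.858, 0.513, 0.001], [-0.0, 0.001, -1.0]]
wrist_force: [-2.6, -0.1, 1.4]
gripper_width: 0.304
finger_force: 1.0
```

Emit:
{"api": "jog_arm", "payload": {"targets": [[26,0.08,-0.05,0,0],[26,0.08,-0.05,0,0]]}}

```text
t: 11.72
eef_pos: [451.8, 214.8, 30.2]
ee_rot: [[-0.512, -0.859, -0.003], [-0.859, 0.512, 0.002], [-0.0, 0.004, -1.0]]
wrist_force: [-10.2, 5.0, 7.4]
gripper_width: 0.305
finger_force: 5.9
```

The force rises to 11 N at the stop, with the knob at the expected closed position. I back off 5 mm and rise.

Emit:
{"api": "jog_arm", "payload": {"targets": [[26,-0.2,0.12,0,0],[26,-0.2,0.12,0,0],[26,-0.2,0.12,1,0],[26,-0.2,0.12,2.4,0],[26,-0.2,0.12,3.8,0]]}}

```text
t: 12.13
eef_pos: [447.9, 216.5, 125.6]
ee_rot: [[-0.511, -0.86, -0.001], [-0.86, 0.511, -0.001], [0.001, 0.0, -1.0]]
wrist_force: [1.5, 0.1, 0.1]
gripper_width: 0.303
finger_force: 0.0
```

Emit:
{"api": "jog_arm", "payload": {"targets": [[26,2,1.5,0.5,0],[26,4,3,0.5,0],[26,4,4,0.5,0],[26,4,5,0.5,0],[26,4,5,0.5,0]]}}

```text
t: 12.55
eef_pos: [549.8, 346.6, 135.0]
ee_rot: [[-0.509, -0.861, -0.001], [-0.861, 0.509, 0.001], [-0.0, 0.001, -1.0]]
wrist_force: [-0.4, -0.1, -0.7]
gripper_width: 0.303
finger_force: 0.0
```

```bash
python3 o.py
python3 - <<'E'
from fit import *
p,d=snap('side','side11'); t,e=snap('top','top11')
a=cv2.resize(p[150:230,155:255,::-1],(400,320),interpolation=2); b=cv2.resize(t[180:255,165:259,::-1],(400,320),interpolation=2)
cv2.imwrite('pics/m11.png',np.hstack([a,b]))
P=cloud('side',d); k=(abs(P[...,0]-445)<25)&(abs(P[...,1]-220)<25)&(P[...,2]>40)&(P[...,2]<66); print('knob',P[k].mean(0),k.sum())
k=(np.hypot(P[...,0]-416,P[...,1]-171)<38)&(P[...,2]>15)&(P[...,2]<32); print('disc z',np.median(P[k][:,2]))
E
```

```text
12.55 [549.76 346.61 134.97] 149.42 [-0.4 -0.1 -0.7] [-0.04  0.07  0.02] 0.0
knob [443.16549628 213.87343757  54.23386124] 40
disc z 23.71186683936105
```

View pics/m11.png

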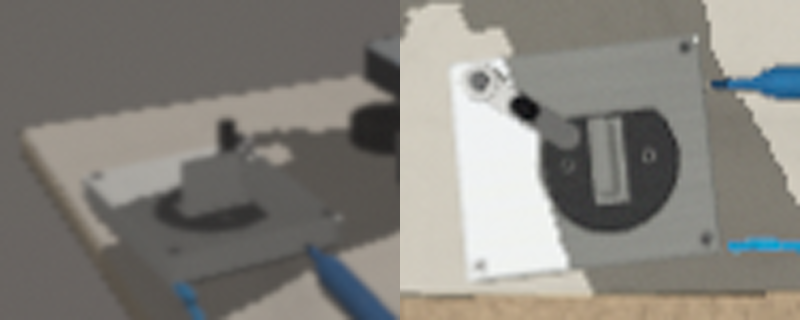

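The top view shows the bar over the carrier's edge at about (560,135), the carrier seated with its flat matching the nest's, and the pump undisturbed. I hand it in.

```bash
python3 -c "
from rig import workorder; print(workorder.job_done())"
```

```text
the job is handed in; nothing more can be done
None
```

The job is handed in, with no verdict returned: the carrier sits flush in the nest with its flats matched, the clamp is closed to its stop, the gripper is clear, and I saw no bystander moved.

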